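# Click the gear shifter on to its third notch

### The arm

A 7-joint arm with a two-finger parallel gripper is mounted at the origin on the work surface. World frame = base frame: x ahead of the robot, y to its left, z up, the work surface at z = 0. Lengths are in m, angles in rad, forces in N, time in s.
With the tool pointing down it reaches from about 0.4 to 0.875 m from the base axis. Payload 6.5 kg.
Tool frame: the origin (TCP) lies at the very end of the fingers, on their centre line; the grasp point (between the pads) lies 19 mm behind it (bot.grip_depth is the distance from the TCP to the grasp point, in m); y points along the fingers, z is the direction in which the jaws open and shut, and the axes are right-handed (so a half turn about y gives the same grasp; the last joint's range is limited). The gripper opens to 85 mm and grips with 20 to 120 N. Pads are 22 mm wide; open, the fingers measure 114 mm over their backs; the gripper's body (76 mm by 85 mm) begins 54 mm behind the grasp point. The pads swing forward as they close: fully open they stand 13 mm farther back than shut.
Start: joints at [1.127, 0.536, -0.004, 1.538, 0.003, 1.067, -0.071], TCP at [0.24, -0.604, 0.208] pointing down, gripper open.
Joint ranges: [-2.7, 2.7], [-0.37, 2.16], [-1.27, 1.26], [0.24, 2.4], [-1.31, 4.45], [0.19, 1.91], [-2.76, 2.76]. Speed limits (rad/s): [2.39, 2.39, 3.14, 3.14, 3.14, 3.14, 3.14].

### API

Orientations are given as [roll, pitch, yaw] about the fixed x, y, z axes, in that order (R = Rz(yaw) Ry(pitch) Rx(roll)).
In Python, from bench import status, imaging, ticket, bot gives the robot as it stands.
- The arm moves only by the tool jog_arm, never from a script. Its argument "steps" is a list that holds one entry, the list of rows, each a list of 7 numbers: the shift along the tool's x, y, z in m, then the turn, a rotation vector about the tool's x, y, z in rad, then the opening, from 0 (shut) to 1 (fully open). A call has 1 to 20 rows; each row shifts and turns the commanded pose from where the row before left it, along the tool's axes as they then stand; what a row does not reach is not made up. A row lasts 1/12 s, in which the tool goes at most 41.7 mm and 7.16 degrees, less where a joint would pass 70% of its speed; a pose out of reach is approached as far as the arm can. A call is refused whole if a number of a shift passes 0.0417 or a number of a turn 0.125, either way. A call with a gripper value outside its range is refused whole. The fingers move at their own pace and stop on an object; "force" is the grip in N (left out, the last holds). Time passes only in rows, so rows that do not move let the fingers close. It gives the time, the measured TCP pose, the force and the opening at its end, in the units of the state.
- status.observe(): the state, without advancing time (a new reading comes with each control period).
- imaging.get_image(name): name is "scene" or "side" or "wrist"; returns the picture (384x512x3 uint8, blue, green, red); there is no depth.
- imaging.camera_params(name): a dict with "vfov" (degrees; the focal length in pixels is half the picture's height over the tangent of half this angle, whatever the lens; pixels are square), "cx", "cy" (the principal point, pixels), "R" (3x3) and "t" (3): a world point X has camera coordinates R X + t; the wrist camera has in their place "T_tool_cam" (4x4, takes a point from camera to tool coordinates, whose origin is the TCP and whose axes are the tool frame's). Camera axes: x right, y down, z forward; pixel columns grow to the right and rows downward; lengths in m; the calibration is good to about 2 mm. A picture is of the moment at which its call begins: read the wrist's pose just before it. camera_params takes no time and is no camera call.
- ticket.hand_in(): hands the job in, once; it reports no verdict.
The state is a dict: "time": time; "qpos": joint angles; "qd": joint speeds; "tau": joint torques, N m; "tool_pos": TCP position; "ee_rot": TCP orientation; "contact_force": force on the tool from outside, world axes, zero at the start; "moment": the same for the moment, N m; "width": finger opening in m.
Only numpy, scipy, OpenCV 4.12 (cv2) and the standard library are available. Lean on these libraries where they do the work, as an engineer would, in place of code of your own. Each camera call takes 0.05 s, during which the arm holds its last target.

### The job

The red-gripped gear shifter on the ledge rests in its home position. With your fingertips, without gripping it, push the lever forward one click at a time, letting it rest a moment in each notch, and leave it sitting in the third click from home, never running past it. Be gentle with the lever, leave the other things on the ledge undisturbed, and finish with the hand clear.

Things in the scene. Friction and masses are not known exactly. Their poses are not given: they have to be found in the camera images.
- shifter: Stick gear shifter, fixed: wooden base board 120 x 80 x 12 mm, two upright aluminium cheeks (78 mm long along x, 40 mm apart over the outsides, 92 mm high above the ledge), the lever swinging in the slot between. Origin: centre of the board's underside. +x is forward, the direction in which the lever is pushed; z up; the lever's pivot is a line along y, 85 mm above the origin.
- shift_lever (a joint): Lever angle, rad: 0 at home (leaning 0.4 rad back from upright, to the shifter's -x), growing as it swings towards +x. A spring pawl holds it in notches at 0 (home), 0.2 (first click), 0.4, 0.6 (third), 0.8 (fourth, near the stop). Leaving a notch takes most push, up to about 10 N; past the hump midway it jumps by itself into the next notch, a few mm ahead of a slow finger, and stays there.
- lever_tip (a point): Centre of the top end of the lever's red plastic grip, 85 mm from the pivot; z points along the lever away from the pivot, x forward. The grip is 16 mm thick (along x), 24 mm wide (along y) and covers the last 55 mm below this point; its back (-x) face is the one to push. The tip is about 163 mm above the ledge at home, 170 mm when upright; one click moves it 17 mm.
- tool_stand: Wooden stand, 60 (x) x 140 (y) x 40 mm high, fixed, with three grooves at y = -45, 0 and 45 mm, each 25 x 11 mm and 25 mm deep. Origin: centre of its underside. Bystander.
- tyre_lever: Blue steel tyre lever, flat, 22 x 8 mm and 122 mm long, standing loose in a groove of the stand (top about 137 mm above the ledge). Origin at its lower end, z along it. Leave it alone.
- wrench: Flat brass wrench, up to 30 mm wide, 8 mm thick, 116 mm long, standing loose in a groove of the stand (top about 131 mm above the ledge). Origin at its lower end, z along it. Leave it alone.
- bell_lid: Black plastic domed bell lid, 56 mm across, 19 mm high, lying loose on the ledge. Origin: centre of its underside. Leave it alone.
- reflector: Yellow reflector on a black back, 34 x 56 x 11 mm, lying loose on the ledge. Origin: centre of its underside. Leave it alone.
Things that resemble listed ones, but are neither listed nor needed, are in the scene too. What is meant by the shifter is not purple, and is the smaller of those in its own colour.

How it is judged:
By the outcome, as a careful person would: the job done as asked, in the order asked, and still so for the second after the job is handed in, with the robot touching nothing.
It also fails if it takes over 51 s, if anything falls off the work surface, if the arm or the gripper's body presses on something with over 40 N, if the wrist force passes 120 N, or if a joint passes its speed limit or range.

## Working session

There is one attempt and no reset: what is moved stays moved. The work goes in short steps, Python scripts to look and compute and a tool call to move; the robot and the scene stay as the last step left them, time stands still between calls to the robot, and variables do not carry over. Pictures are saved under pics/ and viewed, and the job is handed in when it is done.

Besides the shell and the picture viewer there is one more tool, called after "Call:" in YAML: its name, and indented under it one key for each argument. jog_arm: Moves the arm, as the interface text tells. Its arguments: {"type":"object","properties":{"steps":{"type":"array","items":{"type":"array","items":{"type":"array","items":{"type":"number"}}}},"force":{"type":"number"}},"required":["steps"]}

```bash
mkdir -p pics; python3 - <<'E'
from bench import status, imaging, ticket, bot
import cv2
s=status.observe(); print({k:s[k] for k in s if k not in('tau','qd')})
for n in ("scene","side","wrist"):
    cv2.imwrite(f"pics/{n}0.png",imaging.get_image(n)); print(n,imaging.camera_params(n))
E
```

```text
{'time': 0.0, 'qpos': array([ 1.12680538,  0.53714906, -0.00443551,  1.53885947,  0.00260515,
        1.0672854 , -0.07117903]), 'tool_pos': array([ 0.23949941, -0.60356077,  0.20752956]), 'ee_rot': array([-1.57248684e+00, -1.30664600e-04, -2.76370889e+00]), 'contact_force': array([ 0.66952492, -0.18437327,  0.47794256]), 'moment': array([-0.00139338, -0.02972842,  0.03158922]), 'width': 0.08520806045644705}
scene {'vfov': 51.08011964611569, 'cx': 252.9019621910758, 'cy': 190.8003198983505, 'R': array([[ 0.0233722 ,  0.99966718,  0.0109209 ],
       [ 0.71004906, -0.00890902, -0.70409584],
       [-0.70376421,  0.02421064, -0.71002097]]), 't': array([-0.11452036, -0.32295701,  1.49731123])}
side {'vfov': 47.15147360081954, 'cx': 245.38989947531206, 'cy': 188.74100242237677, 'R': array([[-0.93584096, -0.3522803 , -0.01001452],
       [-0.23965346,  0.65696567, -0.71481629],
       [ 0.25839489, -0.66655435, -0.69924057]]), 't': array([0.56530968, 0.15514546, 0.93937838])}
wrist {'vfov': 69.73274597248837, 'cx': 254.2346377226935, 'cy': 194.49258127892517, 'T_tool_cam': array([[ 7.37234288e-04,  9.64965939e-01,  2.62374148e-01,
        -6.69566503e-02],
       [-8.17932536e-04, -2.62373550e-01,  9.64966036e-01,
        -1.65360366e-01],
       [ 9.99999394e-01, -9.26010402e-04,  5.95846260e-04,
         1.17919417e-04],
       [ 0.00000000e+00,  0.00000000e+00,  0.00000000e+00,
         1.00000000e+00]])}
```

View pics/scene0.png

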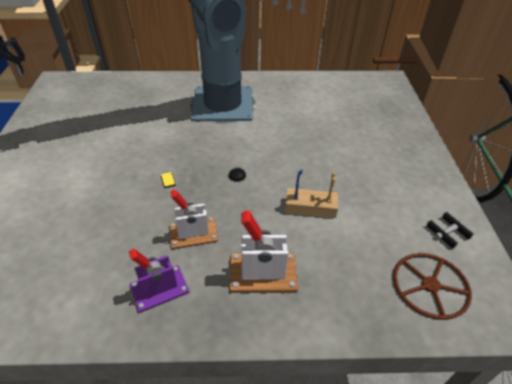

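View pics/side0.png

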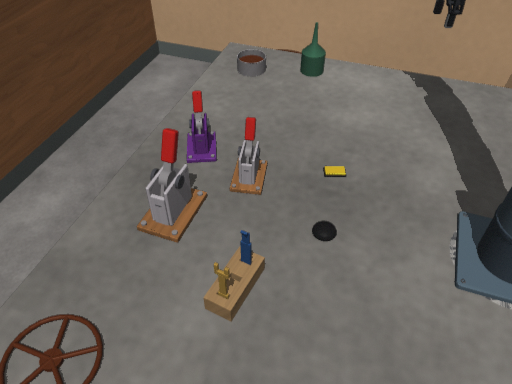

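View pics/wrist0.png

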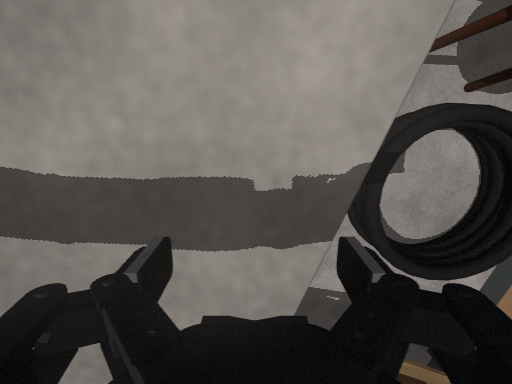

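```bash
python3 - <<'E'
import cv2,numpy as np
a=cv2.imread('pics/scene0.png')[170:270,140:250];b=cv2.imread('pics/side0.png')[105:205,205:315]
r=lambda i:cv2.resize(i,(390,390*i.shape[0]//i.shape[1]),interpolation=cv2.INTER_CUBIC)
cv2.imwrite('pics/crop0.png',np.hstack([r(a),r(b)]))
E
```

```text
(no output)
```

View pics/crop0.png

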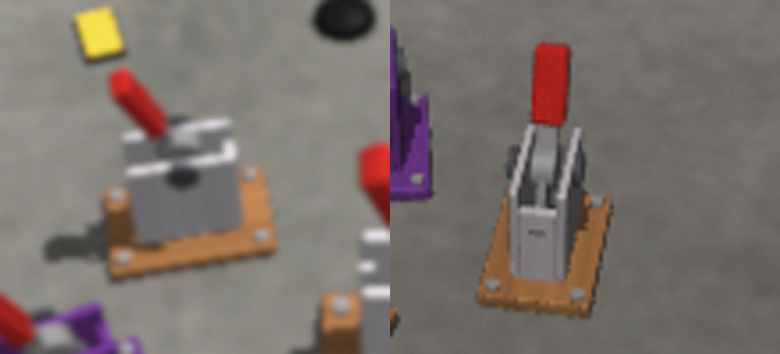

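Candidates (scene view): the wood/silver shifter at (192,225), the larger wood/silver one at (263,262), and the purple one at (158,280). The one meant is at (192,225): it isn't purple, and it's the smaller of the two in its colour. The crop confirms this, and the lever leans to image left, so forward is about world +y.

```bash
cat > h.py <<'E'
import numpy as np,cv2
from bench import imaging
def cam(n):
    p=imaging.camera_params(n); f=192/np.tan(np.radians(p['vfov'])/2); return f,p['cx'],p['cy'],np.array(p['R']),np.array(p['t'])
def ray(n,u,v):
    f,cx,cy,R,t=cam(n); d=R.T@np.array([(u-cx)/f,(v-cy)/f,1]); return -R.T@t,d/np.linalg.norm(d)
def onz(n,u,v,z):
    o,d=ray(n,u,v); return o+d*(z-o[2])/d[2]
def tri(a,b):
    o1,d1=ray('scene',*a);o2,d2=ray('side',*b)
    s=np.linalg.lstsq(np.stack([d1,-d2],1),o2-o1,rcond=None)[0]
    p,q=o1+s[0]*d1,o2+s[1]*d2; return (p+q)/2,np.linalg.norm(p-q)
def proj(n,X):
    f,cx,cy,R,t=cam(n); c=R@X+t; return np.array([cx+f*c[0]/c[2],cy+f*c[1]/c[2]])
E
python3 - <<'E'
from h import *
np.set_printoptions(precision=4,suppress=True)
k=110/390
S=lambda x,y:(140+x*k-.5,170+y*k-.5); D=lambda x,y:(205+(x-390)*k-.5,105+y*k-.5)
for nm,n,p,z in [('nl','scene',S(112,279),0),('nr','scene',S(276,250),0),('fr','scene',S(264,168),.012),('fl','scene',S(106,190),.012),
  ('s1','side',D(478,304),0),('s2','side',D(588,317),0),('s3','side',D(612,199),.012)]:
    print(nm,onz(n,*p,z)[:2])
# red masks
for n,box in (('scene',(165,185,195,212)),('side',(240,110,262,145))):
    im=cv2.imread(f'pics/{n}0.png').astype(int);m=((im[...,2]>110)&(im[...,1]<70)&(im[...,0]<70)).astype(np.uint8)
    x0,y0,x1,y1=box;mm=np.zeros_like(m);mm[y0:y1,x0:x1]=m[y0:y1,x0:x1]
    ys,xs=np.nonzero(mm);r=cv2.minAreaRect(np.stack([xs,ys],1).astype(np.float32));print(n,len(xs),(xs.mean(),ys.mean()),cv2.boxPoints(r).tolist())
E
```

```text
nl [ 0.6606 -0.1106]
nr [0.636  0.0068]
fr [ 0.5663 -0.0045]
fl [ 0.5866 -0.1223]
s1 [0.6452 0.005 ]
s2 [ 0.5679 -0.0094]
s3 [ 0.5883 -0.1217]
scene 128 (np.float64(178.53125), np.float64(198.4375)) [[169.0491485595703, 193.45899963378906], [174.7540740966797, 188.7049102783203], [188.3606414794922, 205.0327911376953], [182.6557159423828, 209.78688049316406]]
side 212 (np.float64(249.5754716981132), np.float64(128.16037735849056)) [[244.0101318359375, 138.8578643798828], [245.59390258789062, 116.6852798461914], [255.11676025390625, 117.36549377441406], [253.53298950195312, 139.5380859375]]
```

```bash
python3 - <<'E'
from h import *
np.set_printoptions(precision=4,suppress=True)
print('grip mid',tri((178.5,198.4),(249.6,128.2)))
print('grip top',tri((173,193),(250.4,118.5)))
print('purple tip',tri((134.5,253.5),(197.5,93)))
c=np.array([.6136,-.058,0]);a=np.radians(99.9);F=np.array([np.cos(a),np.sin(a),0])
for r in (30,57.5,85):
    X=c-F*r/1e3*np.sin(.4);X[2]=.085+r/1e3*np.cos(.4);print(r,X,proj('scene',X),proj('side',X))
E
```

```text
grip mid (array([ 0.6204, -0.0783,  0.141 ]), np.float64(0.0022832877532917035))
grip top (array([ 0.6223, -0.0886,  0.1616]), np.float64(0.0018904604626329162))
purple tip (array([ 0.7908, -0.1492,  0.1587]), np.float64(0.0014819187672734896))
30 [ 0.6156 -0.0695  0.1126] [184.0304 205.3081] [250.5723 139.8066]
57.5 [ 0.6174 -0.0801  0.138 ] [178.3656 198.745 ] [251.3474 128.7167]
85 [ 0.6193 -0.0906  0.1633] [172.4662 191.91  ] [252.1375 117.4104]
```

Call:
jog_arm:
  steps:
    - [[0, 0, 0, 0, -0.1243, 0, 0], [0, 0, 0, 0, -0.1243, 0, 0], [0, 0, 0, 0, -0.1243, 0, 0], [0, 0, 0, 0, -0.1243, 0, 0], [0, 0, 0, 0, -0.1243, 0, 0], [0, 0, 0, 0, -0.1243, 0, 0], [0, 0, 0, 0, -0.1243, 0, 0], [0, 0, 0, 0, -0.1243, 0, 0], [0, 0, 0, 0, -0.1243, 0, 0], [0, 0, 0, 0, -0.1243, 0, 0], [0, 0, 0, 0, -0.1243, 0, 0], [0, 0, 0, 0, 0, 0, 0]]
  force: 60

```text
time: 1.15
tool_pos: [0.2395, -0.604, 0.208]
ee_rot: [-1.571, 0.001, -1.392]
contact_force: [-0.3, -0.8, 0.5]
width: -0.0005
```

Call:
jog_arm:
  steps:
    - [[-0.01, 0, 0.012, 0, 0, 0, 0], [-0.02, 0, 0.024, 0, 0, 0, 0], [-0.02, 0, 0.024, 0, 0, 0, 0], [-0.02, 0, 0.024, 0, 0, 0, 0], [-0.02, 0, 0.024, 0, 0, 0, 0], [-0.02, 0, 0.024, 0, 0, 0, 0], [-0.02, 0, 0.024, 0, 0, 0, 0], [-0.02, 0, 0.024, 0, 0, 0, 0], [-0.02, 0, 0.024, 0, 0, 0, 0], [-0.02, 0, 0.024, 0, 0, 0, 0], [-0.02, 0, 0.024, 0, 0, 0, 0], [-0.02, 0, 0.024, 0, 0, 0, 0], [-0.02, 0, 0.024, 0, 0, 0, 0], [-0.02, 0, 0.024, 0, 0, 0, 0], [-0.02, 0, 0.024, 0, 0, 0, 0], [-0.02, 0, 0.024, 0, 0, 0, 0], [-0.02, 0, 0.024, 0, 0, 0, 0], [-0.02, 0, 0.024, 0, 0, 0, 0], [-0.02, 0, 0.024, 0, 0, 0, 0], [-0.02, 0, 0.02, 0, 0, 0, 0]]

```text
time: 2.82
tool_pos: [0.63, -0.1363, 0.2083]
ee_rot: [-1.571, 0.001, -1.399]
contact_force: [-0.5, 0.4, 0.4]
width: 0.0001
```

Call:
jog_arm:
  steps:
    - [[0, 0, 0, 0, 0, 0, 0], [0, 0, 0, 0, 0, 0, 0]]

```text
time: 2.98
tool_pos: [0.6296, -0.1356, 0.2082]
ee_rot: [-1.571, 0.002, -1.395]
contact_force: [-0.6, -0.2, -0.3]
width: 0.0001
```

```bash
python3 - <<'E'
from bench import imaging,status
import cv2,numpy as np
s=status.observe();print(s['tool_pos'],s['ee_rot'],s['contact_force'],s['qpos'])
a=imaging.get_image('wrist');b=imaging.get_image('scene')
r=lambda i:cv2.resize(i,(390,390*i.shape[0]//i.shape[1]))
cv2.imwrite('pics/p1.png',np.hstack([r(a),r(b[120:300,100:340])[:292]]))
E
```

```text
[ 0.62957631 -0.13555178  0.20821206] [-1.57067196e+00  1.53214345e-03 -1.39479719e+00] [-0.58469822 -0.23159636 -0.26742896] [ 0.44353835  0.56683828 -0.44090099  1.53437967  0.25847315  1.0989571
  0.12103206]
```

View pics/p1.png

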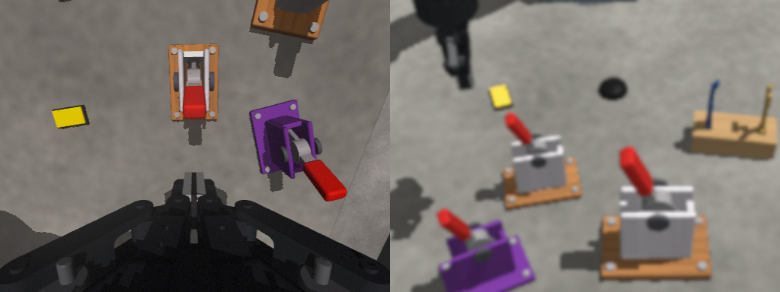

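Wrist view: the closed fingertips at (194,185) line up with the red lever at (194,100), about 28 mm behind it. Next I descend.

Call:
jog_arm:
  steps:
    - [[0, 0.012, 0, 0, 0, 0, 0], [0, 0.015, 0, 0, 0, 0, 0], [0, 0.015, 0, 0, 0, 0, 0], [0, 0.015, 0, 0, 0, 0, 0], [0, 0.006, 0, 0, 0, 0, 0], [0, 0, 0, 0, 0, 0, 0], [-0.006, 0, 0, 0, 0, 0, 0], [-0.006, 0, 0, 0, 0, 0, 0], [-0.004, 0, 0, 0, 0, 0, 0], [0, 0, 0, 0, 0, 0, 0], [0, 0, 0, 0, 0, 0, 0]]

```text
time: 4.0
tool_pos: [0.6267, -0.1232, 0.1461]
ee_rot: [-1.57, -0.0, -1.395]
contact_force: [-0.1, 0.2, 0.2]
width: -0.0
```

```bash
python3 - <<'E'
from bench import imaging,status
import cv2,numpy as np
s=status.observe();print(s['tool_pos'],s['ee_rot'],s['contact_force'])
a=imaging.get_image('wrist');b=imaging.get_image('side')
r=lambda i:cv2.resize(i,(390,390*i.shape[0]//i.shape[1]))
cv2.imwrite('pics/p2.png',np.hstack([r(a),r(b[50:200,180:380])[:292]]))
E
```

```text
[ 0.62669174 -0.1232001   0.14608461] [-1.56978272e+00 -3.30354289e-04 -1.39549447e+00] [-0.08642292  0.20760582  0.21482264]
```

View pics/p2.png

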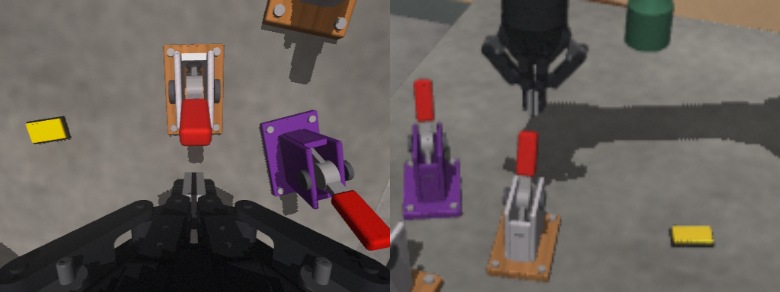

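Call:
jog_arm:
  steps:
    - [[-0.002, 0, 0, 0, 0, 0, 0], [-0.002, 0, 0, 0, 0, 0, 0], [-0.002, 0, 0, 0, 0, 0, 0], [-0.002, 0, 0, 0, 0, 0, 0], [-0.002, 0, 0, 0, 0, 0, 0], [0, 0, 0, 0, 0, 0, 0]]

```text
time: 4.6
tool_pos: [0.6245, -0.1132, 0.1454]
ee_rot: [-1.571, 0.0, -1.396]
contact_force: [-0.7, -0.9, -0.1]
width: 0.0
```

Call:
jog_arm:
  steps:
    - [[-0.001, 0, 0, 0, 0, 0, 0], [-0.001, 0, 0, 0, 0, 0, 0], [0, 0, 0, 0, 0, 0, 0]]

```text
time: 4.85
tool_pos: [0.6242, -0.1118, 0.1454]
ee_rot: [-1.571, 0.0, -1.396]
contact_force: [0.3, 0.5, -0.5]
width: 0.0004
```

Call:
jog_arm:
  steps:
    - [[-0.001, 0, 0, 0, 0, 0, 0], [-0.001, 0, 0, 0, 0, 0, 0], [0, 0, 0, 0, 0, 0, 0]]

```text
time: 5.1
tool_pos: [0.6239, -0.1097, 0.1454]
ee_rot: [-1.571, 0.0, -1.396]
contact_force: [-0.1, 1.2, 0.0]
width: -0.0
```

Call:
jog_arm:
  steps:
    - [[-0.001, 0, 0, 0, 0, 0, 0], [-0.001, 0, 0, 0, 0, 0, 0], [0, 0, 0, 0, 0, 0, 0]]

```text
time: 5.35
tool_pos: [0.6235, -0.1077, 0.1454]
ee_rot: [-1.571, 0.0, -1.396]
contact_force: [0.2, 0.6, -0.1]
width: 0.0001
```

Call:
jog_arm:
  steps:
    - [[-0.001, 0, 0, 0, 0, 0, 0], [-0.001, 0, 0, 0, 0, 0, 0], [0, 0, 0, 0, 0, 0, 0]]

```text
time: 5.6
tool_pos: [0.6231, -0.1058, 0.1454]
ee_rot: [-1.571, 0.0, -1.396]
contact_force: [0.2, -0.7, -0.1]
width: 0.0004
```

Call:
jog_arm:
  steps:
    - [[-0.001, 0, 0, 0, 0, 0, 0], [-0.001, 0, 0, 0, 0, 0, 0], [0, 0, 0, 0, 0, 0, 0]]

```text
time: 5.85
tool_pos: [0.6228, -0.1038, 0.1454]
ee_rot: [-1.571, 0.0, -1.396]
contact_force: [0.5, -0.2, -0.6]
width: 0.0001
```

```bash
python3 - <<'E'
from bench import imaging,status
import cv2,numpy as np
a=imaging.get_image('wrist');b=imaging.get_image('scene')
r=lambda i:cv2.resize(i,(390,390*i.shape[0]//i.shape[1]),interpolation=cv2.INTER_CUBIC)
cv2.imwrite('pics/p3.png',np.hstack([r(a[80:300,130:390])[:320],r(b[165:255,140:250])[:320]]))
E
```

```text
Traceback (most recent call last):
ValueError: all the input array dimensions except for the concatenation axis must match exactly, but along dimension 0, the array at index 0 has size 320 and the array at index 1 has size 319
```

```bash
cat > look.py <<'E'
import sys
from bench import imaging,status
import cv2,numpy as np
s=status.observe();print(s['time'],s['tool_pos'],s['contact_force'])
a=imaging.get_image('wrist');b=imaging.get_image('scene')
r=lambda i:cv2.resize(i,(390,320),interpolation=cv2.INTER_CUBIC)
cv2.imwrite(f'pics/{sys.argv[1]}.png',np.hstack([r(a[80:294,126:386]),r(b[165:255,140:250])]))
E
python3 look.py p3
```

```text
5.95 [ 0.62280075 -0.10407359  0.14536496] [ 0.06710073 -0.10182138 -0.05400905]
```

View pics/p3.png

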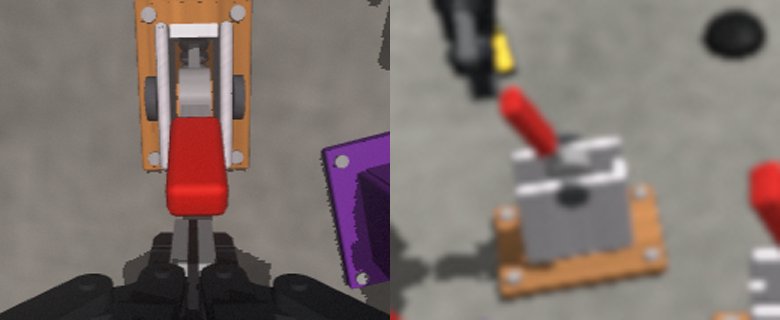

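Lever still at home. The fingertip is just short of its back face, with no contact yet, so I creep on.

Call:
jog_arm:
  steps:
    - [[-0.001, 0, 0, 0, 0, 0, 0], [-0.001, 0, 0, 0, 0, 0, 0], [0, 0, 0, 0, 0, 0, 0]]

```text
time: 6.3
tool_pos: [0.6225, -0.1018, 0.1454]
ee_rot: [-1.571, 0.0, -1.396]
contact_force: [0.5, 0.6, -0.1]
width: 0.0001
```

Call:
jog_arm:
  steps:
    - [[-0.001, 0, 0, 0, 0, 0, 0], [-0.001, 0, 0, 0, 0, 0, 0], [0, 0, 0, 0, 0, 0, 0]]

```text
time: 6.55
tool_pos: [0.6221, -0.0998, 0.1454]
ee_rot: [-1.571, 0.0, -1.396]
contact_force: [-0.2, -0.3, 0.8]
width: 0.0002
```

Call:
jog_arm:
  steps:
    - [[-0.001, 0, 0, 0, 0, 0, 0], [-0.001, 0, 0, 0, 0, 0, 0], [0, 0, 0, 0, 0, 0, 0]]

```text
time: 6.8
tool_pos: [0.6218, -0.0979, 0.1454]
ee_rot: [-1.571, 0.0, -1.396]
contact_force: [0.1, -0.3, 0.1]
width: -0.0001
```

```bash
python3 look.py p4
```

```text
6.8 [ 0.62177765 -0.09789222  0.14541019] [ 0.13171886 -0.34764707  0.13806449]
```

View pics/p4.png

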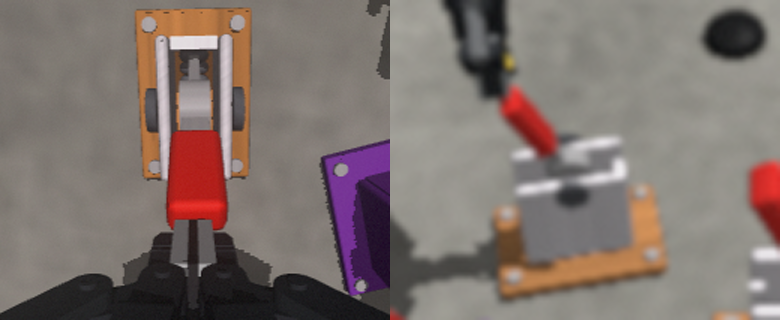

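Call:
jog_arm:
  steps:
    - [[-0.001, 0, 0, 0, 0, 0, 0], [-0.001, 0, 0, 0, 0, 0, 0], [0, 0, 0, 0, 0, 0, 0]]

```text
time: 7.15
tool_pos: [0.6214, -0.0959, 0.1454]
ee_rot: [-1.571, 0.0, -1.396]
contact_force: [0.5, 0.1, 0.1]
width: 0.0
```

Call:
jog_arm:
  steps:
    - [[-0.001, 0, 0, 0, 0, 0, 0], [0, 0, 0, 0, 0, 0, 0]]

```text
time: 7.32
tool_pos: [0.6213, -0.095, 0.1454]
ee_rot: [-1.571, 0.0, -1.396]
contact_force: [0.3, 0.3, 0.4]
width: 0.0003
```

Call:
jog_arm:
  steps:
    - [[-0.001, 0, 0, 0, 0, 0, 0], [0, 0, 0, 0, 0, 0, 0]]

```text
time: 7.48
tool_pos: [0.6211, -0.094, 0.1454]
ee_rot: [-1.571, 0.0, -1.396]
contact_force: [0.1, -0.6, 0.4]
width: 0.0003
```

Call:
jog_arm:
  steps:
    - [[-0.001, 0, 0, 0, 0, 0, 0], [0, 0, 0, 0, 0, 0, 0]]

```text
time: 7.65
tool_pos: [0.6209, -0.093, 0.1454]
ee_rot: [-1.571, 0.0, -1.396]
contact_force: [-0.3, 0.4, 0.5]
width: -0.0002
```

```bash
python3 look.py p5; python3 - <<'E'
from bench import imaging
import cv2
b=imaging.get_image('side');cv2.imwrite('pics/p5s.png',cv2.resize(b[60:180,190:310],(600,600),interpolation=cv2.INTER_CUBIC))
from h import *
p=imaging.camera_params('wrist')
E
```

```text
7.65 [ 0.62093729 -0.09304214  0.14541759] [-0.25874391  0.4000728   0.49569762]
```

View pics/p5.png

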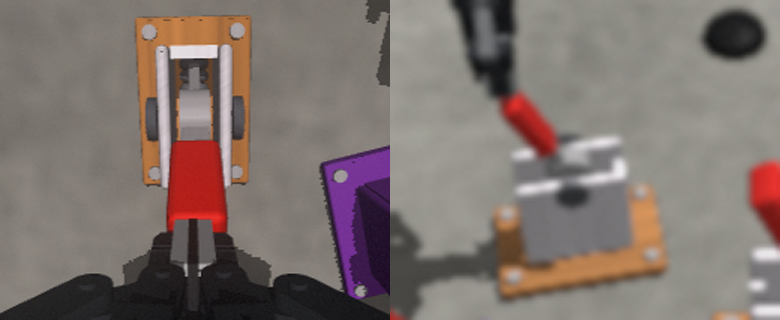

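View pics/p5s.png

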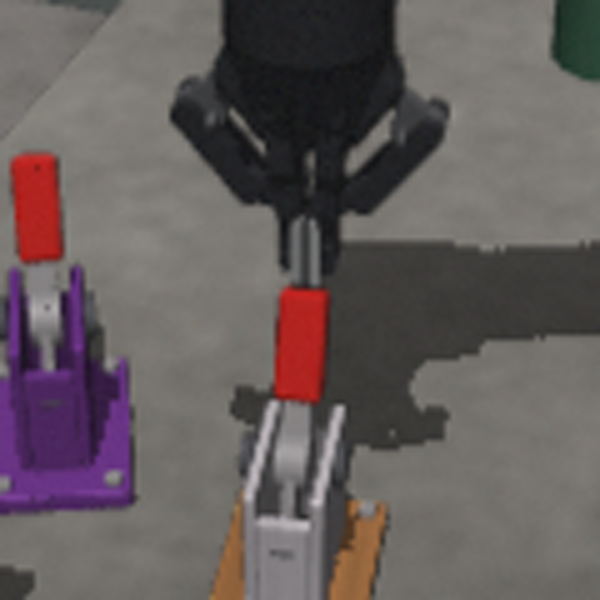

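```bash
python3 - <<'E'
from h import *
T=np.array([.6267,-.1232,.1461]);print('p2 side pred',proj('side',T),'obs 253.3 107.5', proj('side',T+[0,0,.025]))
T=np.array([.62094,-.09304,.1454]);print('now',proj('side',T),proj('scene',T),proj('scene',T+[0,0,.025]))
T=np.array([.6228,-.10407,.1454]);print('p3',proj('scene',T),proj('scene',T+[0,0,.025]),'obs',140+90*110/390,165+97*90/320)
T=np.array([.6296,-.1356,.2082]);print('p1 scene',proj('scene',T),'obs',100+(468-390)*240/390,120+88*180/292)
E
```

```text
p2 side pred [253.83564839 115.32756157] obs 253.3 107.5 [253.87088641 106.73009273]
now [251.83438563 122.86981118] [172.34427997 197.69938858] [170.93538948 190.28225946]
p3 [167.58160755 198.30891278] [166.07997474 190.89085329] obs 165.3846153846154 192.28125
p1 scene [149.19703193 181.32582043] obs 148.0 174.24657534246575
```

All three views put the real fingertip end about 20–25 mm above the reported TCP. That means the fingers are passing over the grip top, which explains the lack of contact. I'll back off and measure it cleanly.

Call:
jog_arm:
  steps:
    - [[0.01, 0, 0, 0, 0, 0, 0], [0.015, 0, 0, 0, 0, 0, 0], [0.015, 0, 0, 0, 0, 0, 0], [0, 0, 0, 0, 0, 0, 0], [0, 0, 0, 0, 0, 0, 0]]

```text
time: 8.22
tool_pos: [0.6277, -0.1353, 0.1451]
ee_rot: [-1.571, -0.001, -1.4]
contact_force: [0.3, 0.2, -0.6]
width: 0.0002
```

```bash
python3 - <<'E'
from h import *
from bench import status
T=status.observe()['tool_pos'];print(T)
a=imaging.get_image('scene');b=imaging.get_image('side')
ps,pd=proj('scene',T),proj('side',T);print(ps,pd)
def crop(i,p):
    x,y=int(p[0])-25,int(p[1])-35; c=cv2.resize(i[y:y+50,x:x+50],(390,390),interpolation=cv2.INTER_NEAREST)
    q=((p[0]-x+.5)*7.8,(p[1]-y+.5)*7.8);cv2.circle(c,tuple(int(k) for k in q),4,(0,255,0),1);print(x,y);return c
cv2.imwrite('pics/p6.png',np.hstack([crop(a,ps),crop(b,pd)]))
E
```

```text
[ 0.6277444  -0.13527798  0.14509526]
[154.061828  200.0353403] [255.09239212 112.92191995]
129 165
230 77
```

View pics/p6.png

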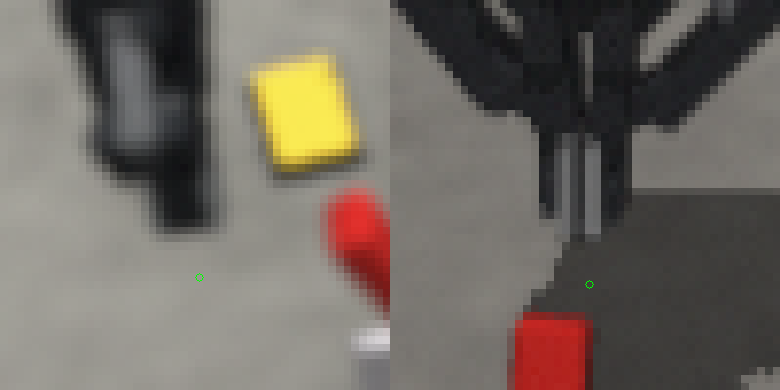

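```bash
python3 - <<'E'
from h import *
from bench import bot
print(tri((152.9,194.2),(253.9,107.3)),bot.grip_depth)
print([a for a in dir(bot) if a[0]!='_'])
E
```

```text
(array([ 0.62905293, -0.13346601,  0.16414587]), np.float64(0.003668202146550689)) 0.0187
['MotionError', 'grip_depth']
```

Call:
jog_arm:
  steps:
    - [[0, 0.009, 0, 0, 0, 0, 0], [0, 0.01, 0, 0, 0, 0, 0], [-0.005, 0, 0, 0, 0, 0, 0], [-0.005, 0, 0, 0, 0, 0, 0], [-0.005, 0, 0, 0, 0, 0, 0], [-0.002, 0, 0, 0, 0, 0, 0], [-0.001, 0, 0, 0, 0, 0, 0], [0, 0, 0, 0, 0, 0, 0], [0, 0, 0, 0, 0, 0, 0]]

```text
time: 9.07
tool_pos: [0.6249, -0.1151, 0.1267]
ee_rot: [-1.57, -0.0, -1.397]
contact_force: [0.7, 0.3, -0.3]
width: 0.0003
```

```bash
python3 look.py p7
```

```text
9.0667 [ 0.62494525 -0.1151065   0.12665179] [ 0.70100798  0.32133074 -0.32537237]
```

View pics/p7.png

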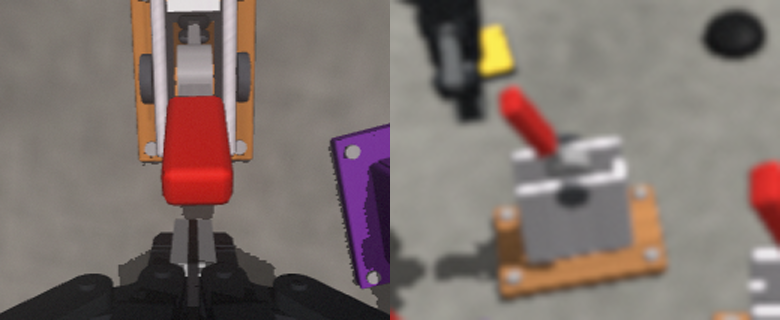

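Lever still at home, fingers now level with the upper grip and a few mm behind it.

Call:
jog_arm:
  steps:
    - [[-0.001, 0, 0, 0, 0, 0, 0], [-0.001, 0, 0, 0, 0, 0, 0], [-0.001, 0, 0, 0, 0, 0, 0], [-0.001, 0, 0, 0, 0, 0, 0], [0, 0, 0, 0, 0, 0, 0]]

```text
time: 9.58
tool_pos: [0.624, -0.1106, 0.1264]
ee_rot: [-1.571, 0.0, -1.396]
contact_force: [1.0, 0.6, -0.2]
width: 0.0001
```

Call:
jog_arm:
  steps:
    - [[-0.001, 0, 0, 0, 0, 0, 0], [-0.001, 0, 0, 0, 0, 0, 0], [0, 0, 0, 0, 0, 0, 0]]

```text
time: 9.83
tool_pos: [0.6237, -0.1092, 0.1264]
ee_rot: [-1.571, -0.0, -1.396]
contact_force: [-0.5, -0.3, -0.3]
width: 0.0003
```

Call:
jog_arm:
  steps:
    - [[-0.001, 0, 0, 0, 0, 0, 0], [0, 0, 0, 0, 0, 0, 0]]

```text
time: 10.0
tool_pos: [0.6236, -0.1088, 0.1265]
ee_rot: [-1.571, -0.001, -1.397]
contact_force: [0.7, -2.1, 0.9]
width: -0.0001
```

Call:
jog_arm:
  steps:
    - [[-0.001, 0, 0, 0, 0, 0, 0], [0, 0, 0, 0, 0, 0, 0]]

```text
time: 10.17
tool_pos: [0.6236, -0.1084, 0.1266]
ee_rot: [-1.571, -0.002, -1.397]
contact_force: [1.1, -3.3, 0.4]
width: 0.0001
```

Call:
jog_arm:
  steps:
    - [[-0.001, 0, 0, 0, 0, 0, 0], [0, 0, 0, 0, 0, 0, 0]]

```text
time: 10.33
tool_pos: [0.6235, -0.1081, 0.1267]
ee_rot: [-1.57, -0.002, -1.398]
contact_force: [0.6, -6.5, 1.7]
width: 0.0
```

Contact at y ≈ -0.109, as computed.

Call:
jog_arm:
  steps:
    - [[-0.001, 0, 0, 0, 0, 0, 0], [0, 0, 0, 0, 0, 0, 0]]

```text
time: 10.5
tool_pos: [0.6235, -0.1079, 0.1268]
ee_rot: [-1.57, -0.003, -1.398]
contact_force: [1.8, -7.7, 1.7]
width: 0.0002
```

Call:
jog_arm:
  steps:
    - [[-0.001, 0, 0, 0, 0, 0, 0], [0, 0, 0, 0, 0, 0, 0]]

```text
time: 10.67
tool_pos: [0.6235, -0.1077, 0.1269]
ee_rot: [-1.57, -0.004, -1.399]
contact_force: [0.7, -8.8, 2.4]
width: 0.0001
```

Call:
jog_arm:
  steps:
    - [[-0.001, 0, 0, 0, 0, 0, 0], [0, 0, 0, 0, 0, 0, 0]]

```text
time: 10.83
tool_pos: [0.6234, -0.1075, 0.127]
ee_rot: [-1.57, -0.005, -1.399]
contact_force: [1.8, -10.7, 2.5]
width: -0.0003
```

Call:
jog_arm:
  steps:
    - [[-0.001, 0, 0, 0, 0, 0, 0], [0, 0, 0, 0, 0, 0, 0]]

```text
time: 11.0
tool_pos: [0.6233, -0.1073, 0.1271]
ee_rot: [-1.57, -0.006, -1.4]
contact_force: [2.3, -11.7, 2.9]
width: -0.0001
```

Call:
jog_arm:
  steps:
    - [[-0.001, 0, 0, 0, 0, 0, 0], [0, 0, 0, 0, 0, 0, 0]]

```text
time: 11.17
tool_pos: [0.6233, -0.1071, 0.1272]
ee_rot: [-1.57, -0.007, -1.4]
contact_force: [1.8, -13.0, 1.9]
width: 0.0002
```

Call:
jog_arm:
  steps:
    - [[-0.001, 0, 0, 0, 0, 0, 0], [0, 0, 0, 0, 0, 0, 0]]

```text
time: 11.33
tool_pos: [0.6233, -0.1069, 0.1272]
ee_rot: [-1.569, -0.008, -1.401]
contact_force: [2.5, -15.0, 2.9]
width: -0.0
```

Call:
jog_arm:
  steps:
    - [[-0.001, 0, 0, 0, 0, 0, 0], [0, 0, 0, 0, 0, 0, 0]]

```text
time: 11.5
tool_pos: [0.6232, -0.1068, 0.1273]
ee_rot: [-1.569, -0.009, -1.401]
contact_force: [2.4, -16.3, 3.6]
width: -0.0003
```

```bash
python3 look.py p8;python3 - <<'E'
from bench import imaging,status
import cv2
print(status.observe()['moment'])
b=imaging.get_image('side');cv2.imwrite('pics/p8s.png',cv2.resize(b[60:180,190:310],(600,600),interpolation=cv2.INTER_CUBIC))
E
```

```text
11.5 [ 0.62324526 -0.10677347  0.12733441] [  2.38401507 -16.25240892   3.60399848]
[-3.2994714  -0.53852017  0.02736076]
```

View pics/p8.png

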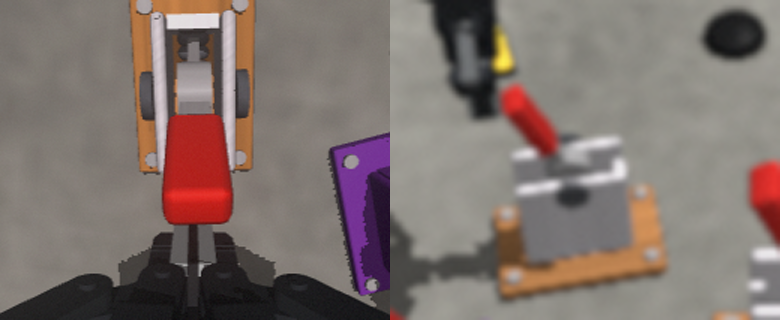

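View pics/p8s.png

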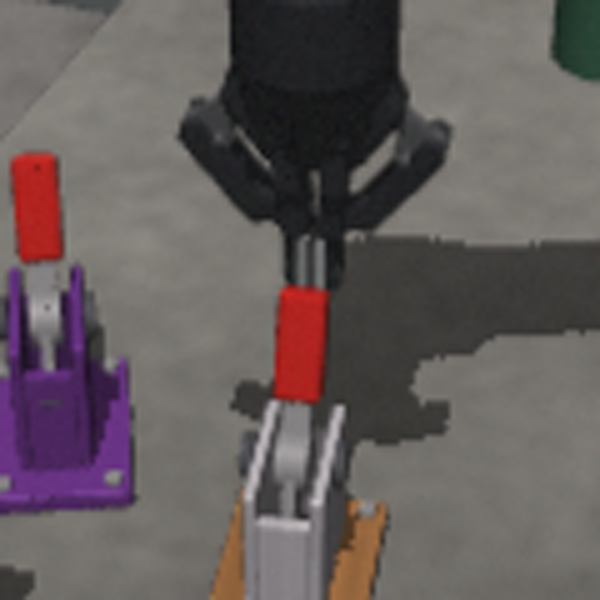

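```bash
python3 - <<'E'
from h import *
from bench import status
for n,box in (('scene',(165,180,200,215)),('side',(238,105,265,150))):
    for im in (cv2.imread(f'pics/{n}0.png'),imaging.get_image(n)):
        im=im.astype(float);w=np.clip(im[...,2]-np.maximum(im[...,1],im[...,0])-40,0,None)
        x0,y0,x1,y1=box;w=w[y0:y1,x0:x1];Y,X=np.mgrid[y0:y1,x0:x1];print(n,(w*X).sum()/w.sum(),(w*Y).sum()/w.sum(),w.sum())
s=status.observe();print(s['time'],s['contact_force'],s['tool_pos'])
c=np.array([.615,-.0575,0]);a=np.radians(99.9);F=np.array([np.cos(a),np.sin(a),0])
for th in (.4,.375,.2):
    X=c-F*.0575*np.sin(th);X[2]=.085+.0575*np.cos(th);print(th,proj('scene',X),proj('side',X))
E
```

```text
scene 177.8980522898754 197.42674153360238 11398.0
scene 178.30478569126652 197.0541411537222 12412.0
side 249.64076317058792 128.15241974382334 18659.0
side 249.58513022259848 128.23659180319706 20081.0
11.75 [  2.35333394 -16.01468523   3.24854016] [ 0.62326747 -0.10675846  0.12735156]
0.4 [178.5126681 199.1664139] [250.72785563 128.71539893]
0.375 [179.0455859  198.93553735] [250.62887407 128.8609185 ]
0.2 [182.96201643 197.57476765] [249.90600379 130.29406393]
```

Call:
jog_arm:
  steps:
    - [[-0.001, -0.001, 0, 0, 0, 0, 0], [0, 0, 0, 0, 0, 0, 0]]

```text
time: 11.92
tool_pos: [0.6229, -0.1034, 0.1284]
ee_rot: [-1.569, -0.006, -1.401]
contact_force: [0.6, -7.6, 5.8]
width: -0.0003
```

Call:
jog_arm:
  steps:
    - [[-0.001, -0.001, 0, 0, 0, 0, 0], [0, 0, 0, 0, 0, 0, 0]]

```text
time: 12.08
tool_pos: [0.6222, -0.0985, 0.1291]
ee_rot: [-1.57, -0.001, -1.398]
contact_force: [0.5, -1.0, 1.9]
width: 0.0
```

The lever jumped. I let it rest and check where it sits.

Call:
jog_arm:
  steps:
    - [[0, 0, 0, 0, 0, 0, 0], [0, 0, 0, 0, 0, 0, 0], [0, 0, 0, 0, 0, 0, 0], [0, 0, 0, 0, 0, 0, 0], [0, 0, 0, 0, 0, 0, 0], [0, 0, 0, 0, 0, 0, 0]]

```text
time: 12.58
tool_pos: [0.6215, -0.0969, 0.1282]
ee_rot: [-1.571, 0.0, -1.396]
contact_force: [0.6, 0.7, 0.9]
width: -0.0003
```

```bash
cat > ang.py <<'E'
import sys
from h import *
from bench import status
s=status.observe();print(s['time'],s['contact_force'],s['tool_pos'])
im=imaging.get_image('scene'); 
w=np.clip(im[...,2].astype(float)-np.maximum(im[...,1],im[...,0])-40,0,None)
x0,y0,x1,y1=165,178,208,217
w=w[y0:y1,x0:x1]; Y,X=np.mgrid[y0:y1,x0:x1]
u,v=(w*X).sum()/w.sum(),(w*Y).sum()/w.sum()
print('centroid',u,v)
c=np.array([.615,-.0575,0]);a=np.radians(99.9);F=np.array([np.cos(a),np.sin(a),0])
ths=np.linspace(-.1,.9,201);us=[]
for t in ths:
    th=.4-t;P=c-F*.0575*np.sin(th);P[2]=.085+.0575*np.cos(th);us.append(proj('scene',P)[0])
# home centroid read 177.90
print('angle est',np.interp(u+(us[20]-177.9),us,ths))
cv2.imwrite(f'pics/{sys.argv[1]}.png',cv2.resize(im[150:260,120:270],(750,550),interpolation=cv2.INTER_CUBIC))
E
python3 ang.py q1
```

```text
12.5833 [0.57477873 0.74049904 0.85666785] [ 0.62152305 -0.09688295  0.12821891]
centroid 182.15549466679715 194.9619336529993
angle est 0.19161866156029103
```

View pics/q1.png

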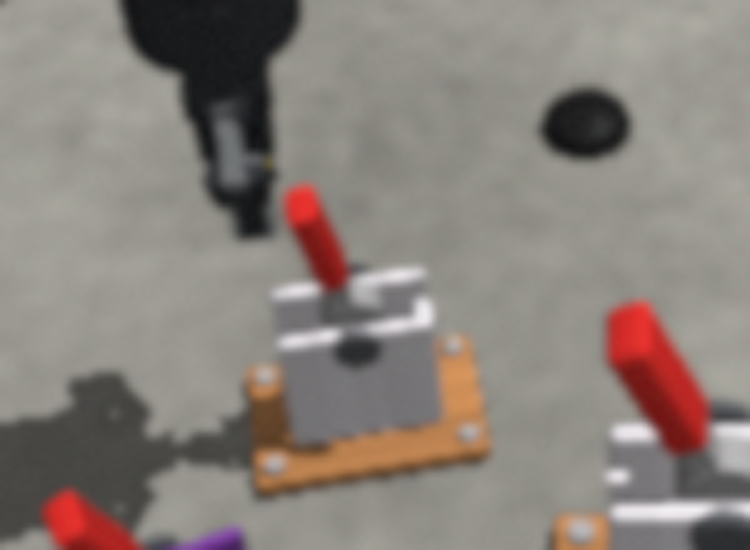

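Lever in the first click (angle ≈0.19, tip at (302,190) in the crop), with the finger about 4 mm behind it. Now the second.

Call:
jog_arm:
  steps:
    - [[-0.001, 0, 0, 0, 0, 0, 0], [-0.001, 0, 0, 0, 0, 0, 0], [-0.001, 0, 0, 0, 0, 0, 0], [-0.001, -0.0002, 0, 0, 0, 0, 0], [-0.001, -0.0002, 0, 0, 0, 0, 0], [0, 0, 0, 0, 0, 0, 0]]

```text
time: 13.13
tool_pos: [0.6208, -0.093, 0.1287]
ee_rot: [-1.571, -0.001, -1.397]
contact_force: [0.6, -1.7, -1.5]
width: -0.0004
```

Call:
jog_arm:
  steps:
    - [[-0.001, -0.0003, 0, 0, 0, 0, 0], [-0.001, -0.0003, 0, 0, 0, 0, 0], [-0.001, -0.0003, 0, 0, 0, 0, 0], [0, 0, 0, 0, 0, 0, 0]]

```text
time: 13.47
tool_pos: [0.6204, -0.0919, 0.1292]
ee_rot: [-1.571, -0.003, -1.398]
contact_force: [3.0, -6.1, -5.1]
width: -0.0002
```

Call:
jog_arm:
  steps:
    - [[-0.001, -0.0003, 0, 0, 0, 0, 0], [-0.001, -0.0003, 0, 0, 0, 0, 0], [0, 0, 0, 0, 0, 0, 0]]

```text
time: 13.72
tool_pos: [0.6202, -0.0915, 0.1296]
ee_rot: [-1.571, -0.004, -1.399]
contact_force: [3.6, -9.3, -6.8]
width: -0.0
```

Call:
jog_arm:
  steps:
    - [[-0.001, 0, 0, 0, 0, 0, 0], [0, 0, 0, 0, 0, 0, 0]]

```text
time: 13.88
tool_pos: [0.62, -0.0897, 0.13]
ee_rot: [-1.571, -0.003, -1.399]
contact_force: [0.5, -4.4, 0.1]
width: -0.0
```

Call:
jog_arm:
  steps:
    - [[-0.001, 0, 0, 0, 0, 0, 0], [0, 0, 0, 0, 0, 0, 0]]

```text
time: 14.05
tool_pos: [0.6195, -0.0861, 0.1305]
ee_rot: [-1.571, -0.001, -1.397]
contact_force: [0.8, -1.3, 1.6]
width: -0.0003
```

Call:
jog_arm:
  steps:
    - [[-0.001, 0, 0, 0, 0, 0, 0], [0, 0, 0, 0, 0, 0, 0]]

```text
time: 14.22
tool_pos: [0.6194, -0.0835, 0.1305]
ee_rot: [-1.57, 0.001, -1.396]
contact_force: [-0.1, 0.3, 0.2]
width: -0.0001
```

Call:
jog_arm:
  steps:
    - [[0, 0, 0, 0, 0, 0, 0], [0, 0, 0, 0, 0, 0, 0], [0, 0, 0, 0, 0, 0, 0], [0, 0, 0, 0, 0, 0, 0], [0, 0, 0, 0, 0, 0, 0], [0, 0, 0, 0, 0, 0, 0]]

```text
time: 14.72
tool_pos: [0.6193, -0.0843, 0.1302]
ee_rot: [-1.571, 0.0, -1.396]
contact_force: [0.3, 0.6, -0.5]
width: -0.0001
```

```bash
python3 ang.py q2
```

```text
14.7167 [ 0.31956539  0.569731   -0.45742277] [ 0.61931956 -0.08426003  0.13021606]
centroid 186.58177132146204 193.11515932521087
angle est 0.3786717942539097
```

View pics/q2.png

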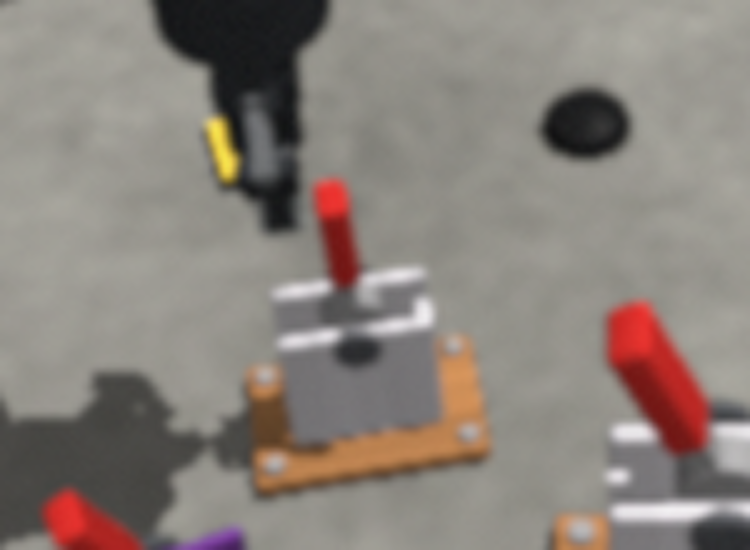

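Second click (≈0.38; the lever looks upright in the crop, tip (332,190)). Now the third.

Call:
jog_arm:
  steps:
    - [[-0.001, 0, 0, 0, 0, 0, 0], [-0.001, 0, 0, 0, 0, 0, 0], [-0.001, 0, 0, 0, 0, 0, 0], [-0.001, 0, 0, 0, 0, 0, 0], [-0.001, 0, 0, 0, 0, 0, 0], [-0.001, 0, 0, 0, 0, 0, 0], [-0.001, 0, 0, 0, 0, 0, 0], [0, 0, 0, 0, 0, 0, 0]]

```text
time: 15.43
tool_pos: [0.6181, -0.0775, 0.1303]
ee_rot: [-1.571, -0.0, -1.396]
contact_force: [0.4, 0.2, -0.6]
width: -0.0
```

Call:
jog_arm:
  steps:
    - [[-0.001, 0, 0, 0, 0, 0, 0], [-0.001, 0, 0, 0, 0, 0, 0], [0, 0, 0, 0, 0, 0, 0]]

```text
time: 15.68
tool_pos: [0.618, -0.0769, 0.1303]
ee_rot: [-1.571, -0.002, -1.397]
contact_force: [0.3, -4.2, -0.3]
width: -0.0001
```

Call:
jog_arm:
  steps:
    - [[-0.001, 0, 0, 0, 0, 0, 0], [-0.001, 0, 0, 0, 0, 0, 0], [0, 0, 0, 0, 0, 0, 0]]

```text
time: 15.93
tool_pos: [0.6179, -0.0765, 0.1304]
ee_rot: [-1.571, -0.003, -1.398]
contact_force: [2.4, -6.9, -1.0]
width: 0.0001
```

Call:
jog_arm:
  steps:
    - [[-0.001, 0, 0, 0, 0, 0, 0], [0, 0, 0, 0, 0, 0, 0]]

```text
time: 16.1
tool_pos: [0.6178, -0.0763, 0.1304]
ee_rot: [-1.57, -0.004, -1.399]
contact_force: [1.9, -7.9, -0.9]
width: -0.0002
```

Call:
jog_arm:
  steps:
    - [[-0.001, 0, 0, 0, 0, 0, 0], [0, 0, 0, 0, 0, 0, 0]]

```text
time: 16.27
tool_pos: [0.6176, -0.0753, 0.1305]
ee_rot: [-1.57, -0.004, -1.399]
contact_force: [1.5, -7.3, 0.8]
width: 0.0003
```

Call:
jog_arm:
  steps:
    - [[-0.001, 0, 0, 0, 0, 0, 0], [0, 0, 0, 0, 0, 0, 0]]

```text
time: 16.43
tool_pos: [0.6174, -0.0742, 0.1306]
ee_rot: [-1.57, -0.004, -1.399]
contact_force: [1.1, -9.0, 1.8]
width: -0.0001
```

Call:
jog_arm:
  steps:
    - [[-0.001, 0, 0, 0, 0, 0, 0], [0, 0, 0, 0, 0, 0, 0]]

```text
time: 16.6
tool_pos: [0.6174, -0.0737, 0.1306]
ee_rot: [-1.57, -0.005, -1.399]
contact_force: [1.1, -10.4, 0.3]
width: -0.0001
```

Call:
jog_arm:
  steps:
    - [[0, 0, 0, 0, 0, 0, 0]]

```text
time: 16.68
tool_pos: [0.6174, -0.0737, 0.1306]
ee_rot: [-1.57, -0.005, -1.399]
contact_force: [1.2, -9.4, 1.1]
width: 0.0002
```

Call:
jog_arm:
  steps:
    - [[-0.001, 0, 0, 0, 0, 0, 0], [0, 0, 0, 0, 0, 0, 0]]

```text
time: 16.85
tool_pos: [0.6171, -0.072, 0.1307]
ee_rot: [-1.57, -0.004, -1.399]
contact_force: [1.3, -6.4, 2.2]
width: -0.0001
```

Call:
jog_arm:
  steps:
    - [[-0.001, 0, 0, 0, 0, 0, 0], [0, 0, 0, 0, 0, 0, 0]]

```text
time: 17.02
tool_pos: [0.6165, -0.0686, 0.1306]
ee_rot: [-1.571, -0.001, -1.398]
contact_force: [-1.0, -2.3, 1.6]
width: -0.0002
```

Call:
jog_arm:
  steps:
    - [[0, 0, 0, 0, 0, 0, 0], [0, 0, 0, 0, 0, 0, 0], [0, 0, 0, 0, 0, 0, 0], [0, 0, 0, 0, 0, 0, 0]]

```text
time: 17.35
tool_pos: [0.6163, -0.0667, 0.1301]
ee_rot: [-1.571, 0.001, -1.396]
contact_force: [-0.0, -0.0, -0.4]
width: -0.0
```

```bash
python3 ang.py q3
```

```text
17.35 [-0.00054678 -0.0146716  -0.44320126] [ 0.61626489 -0.06668323  0.13008965]
centroid 192.8671944692239 192.6693800178412
angle est 0.6393703616835228
```

View pics/q3.png

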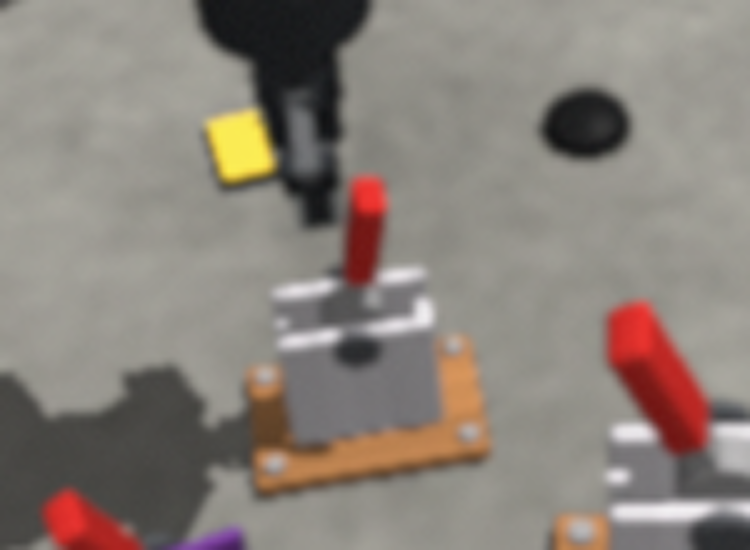

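Third click: the tip moved 302→332→367 px, one step per click, and angle ≈0.6. Force reads zero, so I back straight off and then up.

Call:
jog_arm:
  steps:
    - [[0.004, 0, 0, 0, 0, 0, 0], [0.01, 0, 0, 0, 0, 0, 0], [0.02, 0, 0, 0, 0, 0, 0], [0.02, 0, 0, 0, 0, 0, 0], [0.02, 0, 0, 0, 0, 0, 0], [0, -0.02, 0, 0, 0, 0, 0], [0, -0.03, 0, 0, 0, 0, 0], [0, -0.03, 0, 0, 0, 0, 0], [0.02, 0, 0, 0, 0, 0, 0], [0.02, 0, 0, 0, 0, 0, 0], [0, 0, 0, 0, 0, 0, 0], [0, 0, 0, 0, 0, 0, 0], [0, 0, 0, 0, 0, 0, 0]]

```text
time: 18.48
tool_pos: [0.6359, -0.1799, 0.2099]
ee_rot: [-1.571, 0.001, -1.397]
contact_force: [-0.2, -0.0, 0.1]
width: 0.0001
```

```bash
python3 ang.py q4; python3 - <<'E'
from h import *
cv2.imwrite('pics/q4s.png',imaging.get_image('side'));cv2.imwrite('pics/q4f.png',imaging.get_image('scene'))
E
```

```text
18.4833 [-0.23960138 -0.01057749  0.084002  ] [ 0.63593222 -0.17989192  0.20990744]
centroid 193.05551708217914 192.59152816251154
angle est 0.6472750404320059
```

View pics/q4f.png

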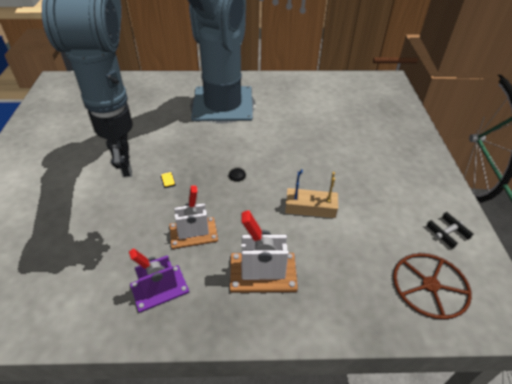

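View pics/q4s.png

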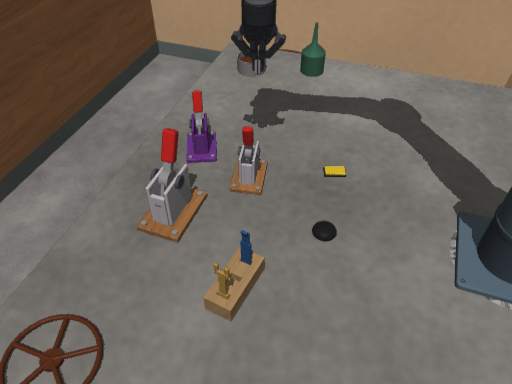

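```bash
python3 - <<'E'
from h import *
c=np.array([.615,-.0575,0]);a=np.radians(99.9);F=np.array([np.cos(a),np.sin(a),0])
for n,b in (('scene',(170,175,215,217)),('side',(235,105,265,155))):
    im=cv2.imread('pics/q4f.png' if n=='scene' else 'pics/q4s.png').astype(int);m=(im[...,2]-np.maximum(im[...,1],im[...,0])>70)
    ys,xs=np.nonzero(m[b[1]:b[3],b[0]:b[2]]);xs+=b[0];ys+=b[1]
    t=ys<=ys.min()+3;print(n,'rows',ys.min(),ys.max(),'top x',xs[t].mean(),'bottom x',xs[ys>=ys.max()-3].mean())
for q in (.4,.6,.8):
    th=.4-q
    for r in (30,82):
        P=c-F*r/1e3*np.sin(th);P[2]=.085+r/1e3*np.cos(th);print(q,r,proj('scene',P),proj('side',P))
E
```

```text
scene rows 185 205 top x 193.36 bottom x 191.64705882352942
side rows 126 145 top x 247.16129032258064 bottom x 247.64
0.4 30 [188.88241988 204.41900132] [249.08564065 141.99371662]
0.4 82 [186.62152227 189.37580338] [248.99274235 124.29107497]
0.6 30 [191.35367026 204.25442992] [248.63756521 143.72060493]
0.6 82 [193.63182149 188.96537351] [247.71504014 129.03148922]
0.8 30 [193.76601394 204.42894114] [248.20710802 145.78318617]
0.8 82 [200.42676876 189.54930151] [246.4754803  134.82636577]
```

Final geometry matches 0.6 rad: grip top x is 193.4 measured against 193.6 predicted, where 0.8 rad would give 200.4. The bystanders appear at the same pixels as at the start.

```bash
python3 -c "
from bench import ticket
print(ticket.hand_in())"
```

```text
the job is handed in; nothing more can be done
None
```

I pushed the smaller wood-and-silver shifter's lever forward with closed fingertips, one click at a time. It rested about 0.5 s or a little less in each of clicks 1, 2 and 3, and it now sits in the third. I then backed the hand off and raised it clear, and handed in at about 18.6 s.

**Lever position:** the last pictures put the grip top at column 193.4, against 193.6 predicted for the third click and 200.4 for the fourth. The rougher colour-centroid estimate read 0.65 rad, a little high but closest to the third notch.

**End state:** the contact force was about zero, and the other things on the ledge looked unmoved in both fixed views.

**Problems and disagreements:**
- **Fingertip height:** the closed fingertips measured about 19 mm above the reported TCP. My first approach therefore passed over the grip without touching it, so I backed off and lowered the hand by that amount.
- **Push force:** the first click took about 16 N horizontally, more than the roughly 10 N stated. The second and third stayed near 12 N or below.

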